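# Clamp a re-glued carton in a ratchet bar clamp

## Task

The end flap of the smallest of the three cartons has just been re-glued. Lay it flat between the jaws of the bench clamp, lengthwise along the clamp, and let go of it; then squeeze the clamp's trigger again and again, letting it spring back each time, until the carton is gripped firmly from end to end, but stop then: going on would crush it. Leave the trigger sprung back and the two larger cartons where they are.

Things in the scene. Friction and masses are not known exactly. Their poses are not given: they have to be found in the camera images.
- carton_centre (a point): centre (half-way up) of the carton to clamp: the smallest of the three printed cartons left of the clamp, 52 wide (its x) x 92 long (its y) x 46 mm high (its z), 50 to 100 g, lying flat on the table, in any of three places; grasp it across its 52 mm width. The axes are the carton's
- clamp: one-hand ratchet bar clamp fixed on an aluminium bed plate 66 (x) x 297 (y) x 14 mm, crosswise before the robot. Origin on the table; x away from the robot, y along the bar from trigger to fixed jaw. Along y: black housing -152 to -80 mm (40 wide, top 72 mm above the table), upright handle at -135, fixed jaw's face at +115. The 12 mm square bar, 40 mm up, stands out up to 105 mm behind the housing
- bed_place (a point): point on the top of the bed (14 mm above the table), on the clamp's centre line, 60 mm before the fixed jaw's face: the carton's underside may stand here. The sliding jaw (46 mm wide, top 62 mm above the table) has a face that gives by 17 mm at 1.1 N per mm; it starts 120 to 150 mm from the fixed jaw's face, at a place not reported. Axes as the clamp's
- fixed_jaw: the fixed jaw, 50 (x) x 23 (y) x 52 mm high, at the +y end of the clamp. Origin: middle of its gripping face, at the level of the bed's top; axes as the clamp's, so the space for the carton lies at its -y
- handle_grip (a point): middle of the fixed upright handle, 132 mm above the table; the handle is 12 mm thick along the clamp's y, 24 mm wide along x, its top 160 mm above the table. It does not move: the trigger is squeezed towards it. Fingers that stop and hold still part-way through a squeeze feel less than a moving squeeze takes: about 4 N with the jaw free, 5 N or more once it presses on the carton. Axes as the clamp's
- trigger_roll (a point): centre of the cross roll (14 mm thick, 32 mm long along the clamp's x) at the trigger's tip, 132 mm above the table; the trigger stands upright on the jaws' side of the handle. At rest the roll's centre is 38 mm from the handle's middle, and roll and handle together measure 51 mm; squeezed home 17 and 30 mm. Nothing else stands at this height
- trigger (a joint): trigger angle, rad: 0 at rest, 0.346 home; springs back. A full squeeze and return moves the sliding jaw 7 mm on (teeth of 3.5 mm; a half squeeze less or none) and it stays there. Moving it takes about 7.5 N at the roll while the jaw runs free, 9 N when the carton is just firm (4 N), 13 N when it is crushed (12.5 N). A full squeeze on a carton not yet firm does not crush it; one or two on a carton already firm do
- plaster_box: larger carton, 60 x 98 x 40 mm, a bystander; origin at the centre of its underside
- strip_box: largest carton, 60 x 120 x 65 mm, a bystander; origin at the centre of its underside
Mind the look-alikes: they are no part of the job. What is shaped like the part that bears carton_centre but green is not meant.

How it is judged:
On the way, in this order (a step that is already met when the one before it is completed fails the run):
1. the carton lies flat between the jaws, lengthwise, let go, not yet clamped (x of carton_centre in the frame of fixed_jaw between -0.015 and 0.015 m and y of carton_centre in the frame of fixed_jaw between -0.085 and -0.04 m and z of carton_centre in the frame of fixed_jaw between 0.018 and 0.028 m and angle between the y axis of carton_centre and the y axis of fixed_jaw, either way round below 0.15 rad and contact force between the fingers and lancet_box below 0.2 N), for 0.2 s.
2. the trigger is squeezed (value of joint trigger above 0.2 rad), for 0.05 s.
3. the trigger is let spring back (value of joint trigger below 0.06 rad), for 0.05 s.
4. the carton is pressed against the fixed jaw with more than 4 N (contact force between fixed_jaw and lancet_box above 4 N), for 0.2 s.
At the end, for the whole second after the job is handed in: The smallest carton lies flat on the clamp's bed (centre 18 to 28 mm above it, tilt under 0.1 rad), lengthwise within 0.12 rad and 18 mm of the clamp's centre line, gripped with more than 4 N against the fixed jaw; the trigger is back within 0.06 rad of rest (contact force between fixed_jaw and lancet_box above 4 N and value of joint trigger below 0.06 rad and x of carton_centre in the frame of fixed_jaw between -0.018 and 0.018 m and z of carton_centre in the frame of fixed_jaw between 0.018 and 0.028 m and angle between the y axis of carton_centre and the y axis of fixed_jaw, either way round below 0.12 rad and angle between carton_centre's own z axis and vertical below 0.1 rad and linear speed of lancet_box below 0.01 m/s); the robot touches nothing.
It fails at once if the carton is crushed (more than 12.5 N against the fixed jaw) (contact force between fixed_jaw and lancet_box above 12.5 N).
It fails at once if a larger carton is moved more than 40 mm (distance of any of plaster_box, strip_box from where it was at the start of the episode above 0.04 m).
It also fails if it takes over 69 s, if anything falls off the work surface, if the arm or the gripper's body presses on something with over 40 N, if the wrist force passes 120 N, or if a joint passes its speed limit or range.

## Robot

A 7-joint arm with a two-finger parallel gripper is mounted at the origin on a cart in front of the work surface, level with it; the furniture and walls round the work are solid. World frame = base frame: x ahead of the robot, y to its left, z up, the work surface at z = 0. Lengths are in m, angles in rad, forces in N, time in s.
With the tool pointing down it reaches from about 0.4 to 0.9 m from the base axis. Payload 5.6 kg.
Tool frame: the origin (TCP) lies midway between the tips of the shut fingers; the grasp point (between the pads) lies 19 mm behind it; z points along the fingers, y is the line along which they close (so a half turn about z gives the same grasp; the last joint's range is limited). The gripper opens to 92 mm and grips with 3 to 60 N. Pads are 20 mm wide; open, the fingers measure 128 mm over their backs; the gripper's body (75 mm by 189 mm) begins 69 mm behind the grasp point.
Start: joints at [-1.339, 0.468, -0.012, 1.603, 0.006, 1.071, -0.056], TCP at [0.176, 0.626, 0.215] pointing down, gripper open.
Joint ranges: [-2.53, 2.53], [-0.31, 2.02], [-1.57, 1.55], [0.28, 2.44], [-1.29, 4.43], [0.15, 1.84], [-2.92, 2.92]. Speed limits (rad/s): [2.57, 2.57, 3.14, 3.14, 3.14, 3.14, 3.14].

## Interface

Orientations are given as a 3x3 rotation matrix whose columns are the frame's x, y, z axes.
In Python, from station import env, effector, solver, viewer, workorder, search_frame, tip_of gives the robot as it stands. Calls block until the motion is done:
- env.reach(position, orientation): joint-space move of the TCP to a pose.
- env.movel(position, frame=None, rate=0.15): straight line of the TCP; frame=None keeps the orientation; rate is the mean speed in m/s.
- env.goto_joints(angles): joint-space move.
- effector.release() and effector.grasp(squeeze=None): open the fingers fully, or close them until they stop; squeeze is the grip in N (None keeps the last).
- env.pause(seconds).
- solver.inverse_kinematics(position, orientation): joint angles nearest the present ones, or None.
- env.sense(): the state.
- viewer.read_camera(name): name is "scene" or "top"; returns (picture, depth): 400x640x3 uint8, red, green, blue; 400x640 float32, m along the optical axis (not along the pixel's ray), 0 where there is no reading.
- viewer.camera_info(name): a dict with "intrinsics" (3x3 intrinsics, pixels), "eye" and "rotation" of the camera in the world. Camera axes: x right, y up, looking along -z (the intrinsics and any distortion apply to the point x, -y, -z); pixel columns grow to the right and rows downward; lengths in m; the calibration is good to about 2 mm. A picture is of the moment at which its call begins. camera_info takes no time and is no camera call.
A pose or a line that the arm cannot do raises env.PlanningError and nothing moves.
- workorder.finish_job(): hands the job in; it is judged then, once.
Trained networks look in the newest picture that a camera, given by its name, has taken for a name from the list of things; names that differ only in an ending like _2 or _b are one class to them, and where a whole thing is asked for, a point or a joint stands for the part that bears it (a point fixed in the world has none). Each returns a list of dicts, best first, with "score" (0 to 1); they miss things now and then, are a little off and sometimes report something else, mostly with a low value. They report only what shows in the picture. A call takes as long as a camera call. They do not tell look-alikes from the thing itself.
- search_frame(camera, name): "at" ([x, y, z] in m, in world coordinates, good to about 4 mm: the middle of the surface that is visible of it).
- tip_of(camera, name): "at" ([x, y, z] in m, in world coordinates, good to about 4 mm: a listed point, or the origin of a listed thing).
The state is a dict: "t": time; "joint_positions": joint angles; "joint_velocities": joint speeds; "tau": joint torques, N m; "ee_pos": TCP position; "tcp_rot": TCP orientation; "wrist_force": force on the tool from outside, world axes, zero at the start; "moment": the same for the moment, N m; "gripper_width": finger opening in m; "grasp_force": force on a finger pad.
Only numpy, scipy, OpenCV 4.12 (cv2) and the standard library are available. Lean on these libraries where they do the work, as an engineer would, in place of code of your own. Each camera call takes 0.05 s, during which the arm holds its last target. There are 200 camera calls.

## Working session

There is one attempt and no reset: what is moved stays moved. The work goes in short steps, each a Python script; the robot and the scene stay as the last script left them, time stands still between calls to the robot, and variables do not carry over. Pictures are saved under pics/ and viewed, at most 10 in all, crops included, and the job is handed in when it is done.

```bash
ls; mkdir -p pics; python3 - <<'E'
from station import env, effector, solver, viewer, workorder, search_frame, tip_of
import cv2, numpy as np
for c in ("scene","top"):
    p,d=viewer.read_camera(c); cv2.imwrite(f"pics/{c}0.png",p[:,:,::-1])
    i=viewer.camera_info(c); print(c,np.round(i["eye"],3),np.round(i["rotation"],3).tolist(),np.round(i["intrinsics"],1).tolist(),[k for k in i])
    for n in ("carton_centre","clamp","bed_place","fixed_jaw","handle_grip","trigger_roll","plaster_box","strip_box"):
        print(n,[(np.round(r["at"],3).tolist(),round(r["score"],2)) for r in tip_of(c,n)[:4]])
    print("sf",[(np.round(r["at"],3).tolist(),round(r["score"],2)) for r in search_frame(c,"carton_centre")[:4]])
print(env.sense()["t"])
E
```

```text
pics
scene [ 0.048 -0.738  0.825] [[0.884, 0.288, -0.368], [-0.467, 0.514, -0.719], [-0.018, 0.808, 0.589]] [[507.7, 0.0, 324.7], [0.0, 507.7, 208.1], [0.0, 0.0, 1.0]] ['intrinsics', 'eye', 'rotation']
carton_centre [([0.377, 0.098, 0.022], 0.58), ([0.424, 0.276, 0.025], 0.55)]
clamp [([0.58, -0.031, 0.0], 0.77)]
bed_place [([0.592, 0.024, 0.011], 0.57)]
fixed_jaw []
handle_grip [([0.554, -0.165, 0.134], 0.95)]
trigger_roll [([0.56, -0.127, 0.13], 0.5), ([0.429, 0.274, 0.022], 0.31)]
plaster_box [([0.598, 0.272, -0.0], 0.64)]
strip_box [([0.519, 0.404, -0.0], 0.65)]
sf [([0.42, 0.252, 0.046], 0.97), ([0.372, 0.076, 0.042], 0.88), ([0.555, -0.115, 0.043], 0.56)]
top [0.438 0.139 1.156] [[-0.023, 0.998, -0.06], [-0.999, -0.021, 0.025], [0.024, 0.061, 0.998]] [[445.0, 0.0, 313.1], [0.0, 445.0, 193.3], [0.0, 0.0, 1.0]] ['intrinsics', 'eye', 'rotation']
carton_centre [([0.425, 0.269, 0.024], 0.91), ([0.372, 0.102, 0.023], 0.67)]
clamp [([0.58, -0.03, -0.0], 0.76), ([0.562, -0.128, 0.131], 0.45)]
bed_place [([0.588, 0.024, 0.013], 0.84), ([0.519, 0.399, -0.002], 0.22)]
fixed_jaw [([0.599, 0.086, 0.013], 0.54)]
handle_grip [([0.553, -0.164, 0.133], 0.57)]
trigger_roll [([0.556, -0.126, 0.13], 0.47)]
plaster_box [([0.596, 0.266, -0.002], 0.61)]
strip_box [([0.517, 0.397, 0.0], 0.87), ([0.594, 0.268, -0.002], 0.35)]
sf [([0.426, 0.27, 0.053], 0.59), ([0.601, 0.095, 0.07], 0.36)]
1.0
```

View pics/scene0.png

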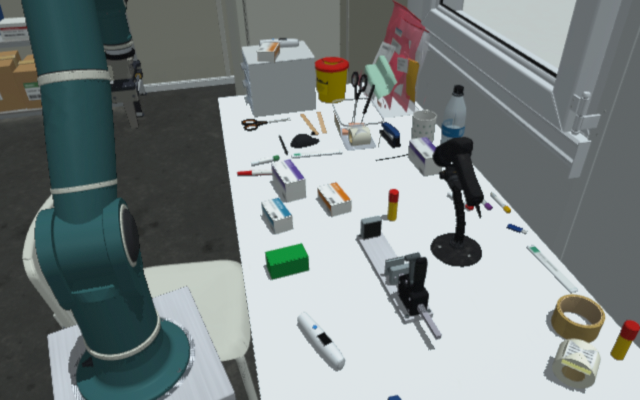

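View pics/top0.png

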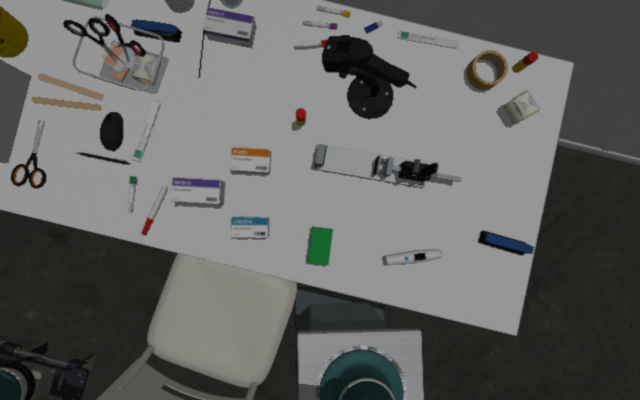

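The pictures show the blue-printed smallest carton at about (250,228) in the top view and (278,215) in the scene view. The green look-alike is at (319,246) top. The clamp runs from its fixed jaw at (319,156) to the bar end at (460,178). Next I'll get yaw and height from both depth images.

```bash
cat > h.py <<'E'
from station import env, effector, solver, viewer, workorder, search_frame, tip_of
import cv2, numpy as np
def cloud(c):
    p,d=viewer.read_camera(c); i=viewer.camera_info(c); K=np.array(i["intrinsics"])
    v,u=np.mgrid[:400,:640]; 
    q=np.stack([(u-K[0,2])/K[0,0]*d,-(v-K[1,2])/K[1,1]*d,-d],-1)
    w=q@np.array(i["rotation"]).T+np.array(i["eye"]); w[d<=0]=np.nan
    return p,w
def rect(pts):
    r=cv2.minAreaRect((pts[:,:2]*1000).astype(np.float32)); b=cv2.boxPoints(r)
    e=max([b[1]-b[0],b[2]-b[1]],key=np.linalg.norm); e=e*np.sign(e[1])
    return np.round(r[0],1),np.round(sorted(r[1]),1),round(float(np.arctan2(-e[0],e[1])),3)
def down(yaw):  # tool pointing down, tool y (closing line) at angle yaw from world x
    y=np.array([np.cos(yaw),np.sin(yaw),0]); z=np.array([0,0,-1.]); return np.column_stack([np.cross(y,z),y,z])
E
python3 - <<'E'
from h import *
def sel(w,x0,x1,y0,y1,z0,z1):
    m=(w[...,0]>x0)&(w[...,0]<x1)&(w[...,1]>y0)&(w[...,1]<y1)&(w[...,2]>z0)&(w[...,2]<z1); return w[m]
for c in("top","scene"):
    p,w=cloud(c); print(c)
    t=sel(w,.38,.7,-.2,.35,-.01,.008);print("table z",np.median(t[:,2]))
    for n,b in dict(carton=(.37,.475,.19,.34,.036,.06),plaster=(.54,.65,.19,.345,.03,.05),strip=(.45,.58,.32,.49,.055,.08),bed=(.5,.66,-.2,.13,.009,.02),fj=(.55,.65,.06,.14,.055,.08),sj=(.52,.64,-.07,.04,.045,.075),roll=(.51,.61,-.145,-.1,.11,.15),handle=(.51,.61,-.2,-.145,.11,.17),hous=(.5,.64,-.19,-.08,.06,.08)).items():
        s=sel(w,*b)
        if len(s)>4: print(n,len(s),*rect(s),"z",np.round(np.percentile(s[:,2],[10,50,90]),4),"min",s.min(0).round(3),"max",s.max(0).round(3))
E
```

```text
top
table z -0.0032479839307912872
carton 782 [424.6 272.1] [49.8 92.1] -0.022 z [0.0409 0.0436 0.0464] min [0.399 0.226 0.037] max [0.451 0.318 0.05 ]
plaster 933 [581.4 277.7] [ 89.2 115.9] -0.065 z [0.0344 0.0374 0.0401] min [0.541 0.218 0.03 ] max [0.628 0.338 0.045]
strip 1208 [517.8 399.7] [ 60.4 120.5] -0.077 z [0.0598 0.0627 0.0653] min [0.485 0.338 0.055] max [0.552 0.46  0.07 ]
bed 1412 [576.2 -39.9] [ 66.2 296.1] -0.194 z [0.0095 0.0114 0.0139] min [ 0.518 -0.188  0.009] max [0.635 0.11  0.02 ]
fj 182 [601.4  90.4] [22.5 49.9] 1.384 z [0.0591 0.0621 0.0654] min [0.576 0.077 0.055] max [0.626 0.106 0.067]
sj 70 [572.9 -53. ] [12.4 43.5] 1.493 z [0.0526 0.0572 0.0593] min [ 0.552 -0.06   0.045] max [ 0.595 -0.045  0.062]
roll 85 [ 559.2 -129.1] [13.4 31.8] 1.371 z [0.1297 0.1341 0.1368] min [ 0.544 -0.137  0.125] max [ 0.575 -0.12   0.138]
handle 104 [ 551.5 -164.8] [12.4 23.7] 1.316 z [0.1201 0.1474 0.1563] min [ 0.539 -0.172  0.11 ] max [ 0.564 -0.159  0.159]
hous 331 [ 558.7 -130.1] [ 41.5 108.5] -0.218 z [0.0632 0.0681 0.0715] min [ 0.531 -0.182  0.06 ] max [ 0.591 -0.08
[... 420 characters left out ...]
.5] [ 67.8 294.7] -0.191 z [0.0104 0.0126 0.0151] min [ 0.514 -0.19   0.009] max [0.632 0.11  0.02 ]
fj 166 [599.1  90.8] [27.4 50.8] 1.328 z [0.0575 0.0629 0.0661] min [0.573 0.076 0.055] max [0.623 0.109 0.068]
sj 127 [568.2 -52.1] [25.  51.6] -1.327 z [0.0479 0.0557 0.0599] min [ 0.546 -0.069  0.045] max [ 0.594 -0.042  0.062]
roll 145 [ 557.2 -128.3] [15.7 32.4] 1.427 z [0.1161 0.1324 0.1369] min [ 0.541 -0.137  0.11 ] max [ 0.573 -0.119  0.139]
handle 257 [ 550.5 -165.6] [14.2 27.1] 1.355 z [0.1153 0.1376 0.157 ] min [ 0.537 -0.174  0.11 ] max [ 0.564 -0.157  0.16 ]
hous 405 [ 556. -129.] [ 41.1 108.2] -0.217 z [0.0617 0.0693 0.0758] min [ 0.527 -0.185  0.06 ] max [ 0.588 -0.081  0.08 ]
```

```bash
python3 - <<'E'
from h import *
C=np.array([.4235,.2725]); 
for yaw in(-.027,np.pi-.027,-.192,np.pi-.192,np.pi/2-.192,-np.pi/2-.192):
    for p in ([*C,.01],[.587,.025,.025],[.552,-.157,.113]):
        q=solver.inverse_kinematics(p,down(yaw)); print(round(yaw,2),p[0],None if q is None else np.round(q,2).tolist())
R=down(-.027)
if solver.inverse_kinematics([*C,.01],R) is None: R=down(np.pi-.027)
print(env.sense()["t"])
env.reach([*C,.13],R); env.movel([*C,.010],rate=.15); effector.grasp(15); s=env.sense(); print(s["t"],s["gripper_width"],s["grasp_force"],s["ee_pos"])
env.movel([*C,.16],rate=.2); s=env.sense(); print(s["t"],s["gripper_width"],s["grasp_force"],s["ee_pos"],s["wrist_force"],s["joint_positions"])
E
```

```text
-0.03 0.4235 [-0.9, 0.56, 0.32, 2.1, -0.34, 0.53, -0.36]
-0.03 0.587 [-0.49, 0.67, 0.51, 1.9, -0.49, 0.7, 0.29]
-0.03 0.552 [-0.47, 0.63, 0.94, 1.92, -0.64, 0.92, 0.76]
3.11 0.4235 [-0.43, 0.56, -0.25, 2.07, 0.26, 0.54, 2.25]
3.11 0.587 [-0.01, 0.62, -0.12, 1.87, 0.11, 0.66, 2.92]
3.11 0.552 [-0.66, 0.92, 1.34, 1.93, -1.0, 1.18, -2.09]
-0.19 0.4235 [-0.92, 0.56, 0.35, 2.1, -0.37, 0.53, -0.5]
-0.19 0.587 [-0.51, 0.67, 0.55, 1.9, -0.52, 0.71, 0.15]
-0.19 0.552 [-0.48, 0.64, 0.96, 1.92, -0.66, 0.93, 0.61]
2.95 0.4235 [-0.46, 0.56, -0.22, 2.07, 0.23, 0.53, 2.1]
2.95 0.587 [-0.03, 0.62, -0.09, 1.87, 0.08, 0.65, 2.78]
2.95 0.552 [-0.66, 0.92, 1.34, 1.93, -1.0, 1.18, -2.26]
1.38 0.4235 [-0.7, 0.54, 0.08, 2.09, -0.08, 0.51, 0.81]
1.38 0.587 [-0.28, 0.62, 0.23, 1.89, -0.22, 0.66, 1.47]
1.38 0.552 [-0.22, 0.51, 0.57, 1.9, -0.37, 0.83, 1.92]
-1.76 0.4235 [-1.09, 0.61, 0.57, 2.11, -0.59, 0.58, -1.86]
-1.76 0.587 [-0.54, 0.69, 0.59, 1.91, -0.57, 0.72, -1.38]
-1.76 0.552 [-0.57, 0.74, 1.13, 1.92, -0.8, 1.01, -0.84]
1.1
4.35 0.05226841821046121 15.00022977590561 [0.42372633 0.27257848 0.01017356]
5.25 0.05223360906777973 14.99996468424797 [0.42269669 0.27205764 0.1590541 ] [-1.15100298 -0.40773212 -0.68226229] [-0.99758586  0.30091182  0.42563917  2.03133853 -0.1643898   0.84339251
 -0.50567663]
```

```bash
python3 - <<'E'
from h import *
P=[.5875,.0240]; R=down(-.192)
env.reach([*P,.14],R); env.movel([*P,.06],rate=.2); env.movel([*P,.0255],rate=.06)
s=env.sense(); print(s["t"],s["ee_pos"],s["wrist_force"])
effector.release(); env.movel([*P,.16],rate=.25)
s=env.sense(); print(s["t"],s["gripper_width"])
R2=[down(a) for a in(np.pi/2-.192,-np.pi/2-.192)]
q=[solver.inverse_kinematics([.552,-.157,.22],r) for r in R2]; print(np.round(q,2),s["joint_positions"].round(2))
p,w=cloud("top"); cv2.imwrite("pics/top1.png",cv2.resize(p[100:230,270:480,::-1],None,fx=3.5,fy=3.5))
E
```

```text
7.6667 [0.58750626 0.02381573 0.02524307] [ 0.22339301  0.84031516 -0.34254986]
9.0917 0.09180888115632355
[[-0.01  0.33  0.28  1.8  -0.11  1.02  1.7 ]
 [-0.53  0.47  1.    1.84 -0.45  1.08 -1.12]] [-0.53  0.46  0.56  1.84 -0.3   0.93 -0.03]
```

View pics/top1.png

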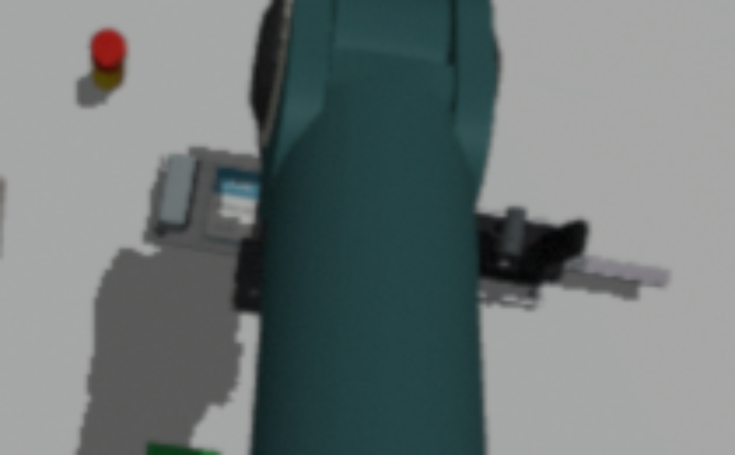

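The carton lies between the jaws, with its label at (240,190) in the crop and a small gap to the fixed jaw at (175,190). Next is the trigger.

```bash
cat >> h.py <<'E'
H=[.5523,-.1575]; RH=down(np.pi/2-.192); O=np.array([.576,-.033]); A=np.array([.191,.982]); A/=np.linalg.norm(A); X=np.array([A[1],-A[0]])
def jaws(c,save=None):
    p,w=cloud(c); r=w[...,:2]-O; y=r@A*1000; x=r@X*1000; z=w[...,2]*1000
    if save: cv2.imwrite(save,cv2.resize(p[200:360,330:490,::-1] if c=="scene" else p[110:220,290:480,::-1],None,fx=3.5,fy=3.5))
    m=(abs(x)<24)&(z>44)&(z<75)&(y>-78)&(y<140)
    h,_=np.histogram(y[m],np.arange(-78,141,3)); zz=[int(np.median(z[m&(y>=a)&(y<a+3)])) if n else 0 for a,n in zip(np.arange(-78,140,3),h)]
    print(c,[(int(a),int(n),q) for a,n,q in zip(np.arange(-78,140,3),h,zz) if n])
    b=(abs(x)<12)&(z>28)&(z<50)&(y<-156)&(y>-290)
    if b.sum(): print("bar end",np.percentile(y[b],[1,3]).round(1))
def sq(f):
    effector.grasp(f); s=env.sense(); print("sq",f,"t",round(s["t"],2),"w",round(s["gripper_width"]*1e3,1),"f",round(s["grasp_force"],2),"Fy",round(float(s["wrist_force"][:2]@A),2),"ee",round(float((s["ee_pos"][:2]-O)@A)*1e3,1)); return s
E
python3 - <<'E'
from h import *
env.reach([*H,.24],RH); env.movel([*H,.113],rate=.2)
s=env.sense(); print(s["t"],s["wrist_force"],s["ee_pos"])
jaws("scene","pics/sc2.png"); jaws("top")
for f in (6.5,7.2,7.8,8.4,10):
    if sq(f)["gripper_width"]<.0325: break
effector.release(); env.pause(.1); print(env.sense()["t"])
jaws("scene");jaws("top")
E
```

```text
11.4417 [ 0.49664719  0.17536417 -0.12973921] [ 0.55306424 -0.15760803  0.11376313]
scene [(-60, 1, 45), (-57, 20, 51), (-54, 80, 53), (-51, 26, 59), (-48, 23, 59), (-45, 22, 60), (-42, 5, 59), (-39, 3, 56), (-30, 1, 45), (-27, 2, 44), (-24, 46, 53), (-21, 57, 53), (-18, 13, 57), (-15, 9, 58), (9, 10, 53), (12, 61, 52), (15, 45, 56), (18, 17, 58), (21, 19, 59), (24, 20, 59), (27, 15, 60), (30, 13, 58), (33, 19, 59), (36, 15, 60), (39, 16, 59), (42, 20, 58), (45, 11, 59), (48, 20, 58), (51, 16, 59), (54, 17, 59), (57, 18, 59), (60, 11, 59), (63, 19, 59), (66, 17, 59), (69, 13, 58), (72, 18, 58), (75, 13, 59), (78, 17, 59), (81, 18, 59), (84, 12, 60), (87, 14, 58), (90, 17, 59), (93, 15, 58), (96, 17, 59), (99, 11, 60), (102, 11, 58), (105, 1, 58), (111, 2, 54), (114, 28, 56), (117, 55, 58), (120, 33, 62), (123, 19, 64), (126, 9, 63), (129, 14, 64), (132, 15, 63), (135, 9, 64)]
bar end [-233.8 -233.2]
top [(-72, 1, 44), (-69, 2, 46), (-57, 6, 57), (-54, 23, 57), (-51, 21, 57), (-48, 23, 58), (-45, 26, 56), (-42, 16, 52), (-39, 2, 44), (-33, 1, 44), (-30, 1, 44), (-24, 19, 57), (-21, 23
[... 1650 characters left out ...]
5, 59), (-39, 32, 56), (-36, 2, 50), (-27, 2, 44), (-21, 1, 56), (-18, 22, 57), (-15, 21, 57), (-12, 26, 54), (9, 4, 56), (12, 21, 58), (15, 22, 57), (18, 24, 57), (21, 23, 58), (24, 23, 57), (27, 25, 58), (30, 21, 57), (33, 24, 57), (36, 23, 57), (39, 23, 58), (42, 23, 57), (45, 22, 57), (48, 26, 57), (51, 22, 58), (54, 24, 56), (57, 22, 57), (60, 23, 57), (63, 23, 56), (66, 24, 58), (69, 21, 57), (72, 23, 57), (75, 24, 57), (78, 21, 57), (81, 24, 57), (84, 23, 58), (87, 23, 57), (90, 25, 57), (93, 22, 57), (96, 23, 56), (99, 25, 57), (102, 12, 55), (114, 19, 60), (117, 22, 60), (120, 23, 63), (123, 23, 62), (126, 23, 61), (129, 27, 62), (132, 22, 62), (135, 19, 61)]
bar end [-225.4 -223.9]
```

View pics/sc2.png

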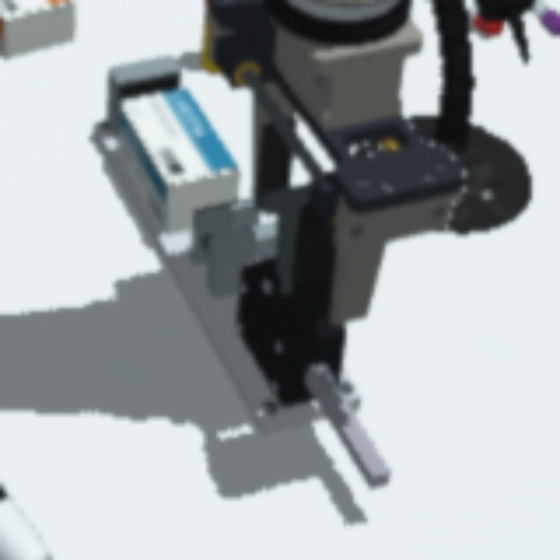

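The jaw steps about 7 mm per squeeze; by my estimate about 31 mm remains to zero-force contact. I'll do three squeezes, then measure again.

```bash
cat >> h.py <<'E'
def edges():
    for c in("top","scene"):
        ys=[]
        for _ in range(3):
            p,w=cloud(c); r=w[...,:2]-O; y=r@A*1000; x=r@X*1000; z=w[...,2]*1000
            ys.append(np.stack([x,y,z],-1))
        q=np.median(ys,0); x,y,z=q[...,0],q[...,1],q[...,2]
        # count-based edge: columns along the clamp, first/last y of raised points, sub-pixel by averaging
        for n,a,b,zt in(("housing-side plate",-60,-23,44),("face",-30,32,44),("carton",5,112,48),("fixed",107,145,48)):
            f=[];l=[]
            for x0 in range(-16,17,4):
                m=(abs(x-x0)<2)&(z>zt)&(y>a)&(y<b)
                if m.any(): f.append(y[m].min()); l.append(y[m].max())
            if f: print(c,n,"first %.1f last %.1f"%(np.median(f),np.median(l)),end="; ")
        print()
E
python3 - <<'E'
from h import *
edges()
for k in range(3):
    sq(8); effector.release(); env.pause(.1)
print(env.sense()["t"]); edges(); jaws("top","pics/t3.png")
E
```

```text
top housing-side plate first -59.4 last -33.7; top face first -16.7 last 31.1; top carton first 12.5 last 102.8; top fixed first 115.7 last 136.3; 
scene housing-side plate first -58.6 last -34.0; scene face first -17.1 last 30.3; scene carton first 12.4 last 102.5; scene fixed first 115.7 last 137.0; 
sq 8 t 15.01 w 30.3 f 8.05 Fy 5.51 ee -124.6
sq 8 t 17.09 w 30.3 f 8.06 Fy 6.13 ee -124.6
sq 8 t 19.18 w 30.6 f 8.09 Fy 5.81 ee -124.6
20.275
top housing-side plate first -59.2 last -24.1; top face first -27.5 last 31.1; top carton first 6.5 last 102.8; top fixed first 115.6 last 136.4; 
scene housing-side plate first -58.9 last -24.0; scene face first -28.1 last 31.6; scene carton first 5.5 last 103.0; scene fixed first 116.2 last 136.9; 
top [(-69, 2, 44), (-66, 1, 44), (-63, 2, 46), (-60, 3, 45), (-57, 1, 45), (-54, 1, 46), (-51, 1, 48), (-45, 2, 45), (-39, 2, 44), (-36, 2, 45), (-33, 4, 45), (-30, 12, 57), (-27, 20, 59), (-24, 21, 58), (-21, 25, 57), (-18, 31, 57), (-15, 4, 49), (-9, 1, 45), (-6, 1, 44), (0, 1, 54), (3, 21, 57), (6, 23, 56), (9, 21, 55), (12, 21, 56), (15, 23, 57), (18, 24, 58), (21, 22, 57), (24, 25, 57), (27, 22, 57), (30, 22, 57), (33, 25, 56), (36, 23, 56), (39, 23, 57), (42, 22, 57), (45, 23, 57), (48, 22, 57), (51, 24, 57), (54, 23, 58), (57, 23, 57), (60, 22, 57), (63, 25, 56), (66, 23, 58), (69, 22, 56), (72, 22, 57), (75, 23, 57), (78, 23, 57), (81, 25, 57), (84, 21, 57), (87, 21, 58), (90, 22, 58), (93, 25, 57), (96, 22, 56), (99, 21, 57), (102, 13, 56), (114, 19, 59), (117, 23, 61), (120, 23, 62), (123, 23, 62), (126, 24, 62), (129, 26, 61), (132, 24, 61), (135, 19, 62)]
bar end [-207.5 -207.1]
```

View pics/t3.png

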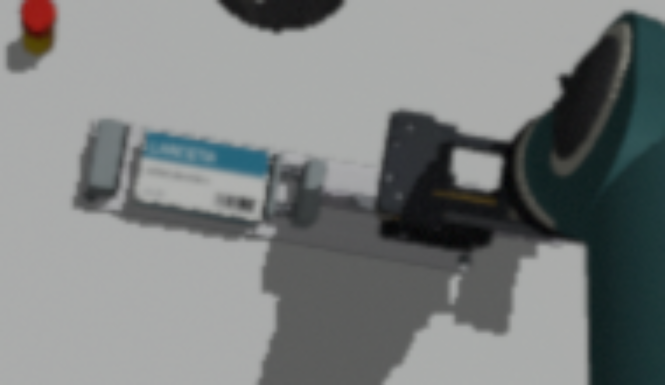

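```bash
python3 - <<'E'
from h import *
for k in range(2):
    sq(8); effector.release(); env.pause(.1); edges()
jaws("top","pics/t5.png"); jaws("scene")
E
```

```text
sq 8 t 21.61 w 30.7 f 8.08 Fy 5.29 ee -124.5
top housing-side plate first -59.3 last -33.6; top face first -21.3 last 30.5; top carton first 11.4 last 108.9; top fixed first 107.8 last 136.3; 
scene housing-side plate first -59.2 last -30.9; scene face first -22.5 last 30.7; scene carton first 11.2 last 108.6; scene fixed first 108.3 last 136.2; 
sq 8 t 23.99 w 31.0 f 8.0 Fy 5.36 ee -124.3
top housing-side plate first -59.4 last -33.6; top face first -15.1 last 30.9; top carton first 16.0 last 111.0; top fixed first 107.7 last 136.3; 
scene housing-side plate first -59.1 last -29.4; scene face first -14.3 last 30.6; scene carton first 15.5 last 109.7; scene fixed first 109.7 last 137.3; 
top [(-72, 1, 44), (-69, 3, 45), (-66, 2, 45), (-63, 1, 45), (-60, 3, 44), (-57, 3, 45), (-54, 3, 44), (-51, 2, 44), (-48, 3, 44), (-45, 2, 44), (-42, 2, 45), (-39, 3, 44), (-36, 2, 45), (-33, 2, 45), (-30, 1, 46), (-27, 1, 46), (-24, 1, 46), (-21, 1, 45), (-18, 1, 44), (-15, 20, 57), (-12, 24, 59), (-9, 21, 58), (-6, 23, 57), (-3, 21, 56), (12, 4, 56), (15, 23, 58), (18, 24, 57), (21, 21, 56), (24, 
[... 785 characters left out ...]
, 55, 53), (-12, 52, 56), (-9, 18, 59), (-6, 22, 60), (-3, 13, 60), (0, 2, 58), (12, 9, 55), (15, 63, 52), (18, 40, 55), (21, 9, 58), (24, 28, 57), (27, 17, 58), (30, 16, 58), (33, 20, 59), (36, 17, 59), (39, 16, 59), (42, 14, 59), (45, 20, 59), (48, 13, 59), (51, 15, 59), (54, 17, 59), (57, 16, 58), (60, 12, 59), (63, 16, 59), (66, 16, 59), (69, 17, 59), (72, 15, 59), (75, 14, 58), (78, 15, 60), (81, 15, 58), (84, 12, 59), (87, 18, 59), (90, 11, 59), (93, 16, 59), (96, 17, 59), (99, 14, 58), (102, 16, 59), (105, 14, 59), (108, 11, 59), (111, 18, 59), (114, 14, 60), (117, 28, 60), (120, 24, 62), (123, 20, 63), (126, 15, 64), (129, 15, 64), (132, 9, 64), (135, 12, 63)]
bar end [-193.6 -193.2]
```

View pics/t5.png

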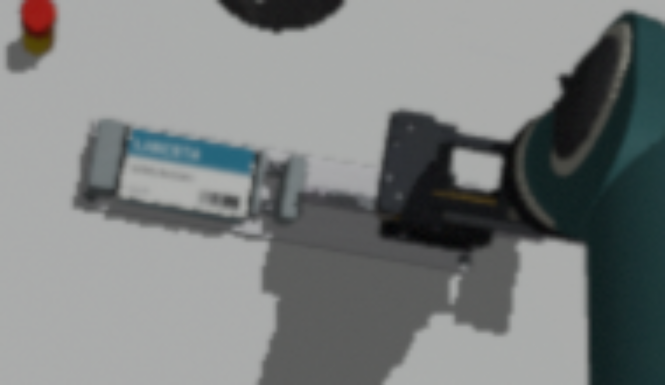

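The top view shows the carton against the fixed jaw at (120,165) and the face plate touching it at (258,185). Jaw and plate edges put the face compression at about 2.5–3 mm (about 3 N), just short of firm. A full squeeze would come close to the crush limit, so I'll push the trigger about 70 % of the way with the open finger, which should add one tooth.

```bash
cat >> h.py <<'E'
def ee(): 
    s=env.sense(); return float((s["ee_pos"][:2]-O)@A)*1e3, float(s["wrist_force"][:2]@A), s["t"]
def push(y,rate=.05):
    env.movel([*(np.array(H)+(y+126.8)/1000*A),.113],rate=rate)
E
python3 - <<'E'
from h import *
print(np.round(ee(),2)); push(-131.5); print(np.round(ee(),2))
for y in range(-138,-170,-3):
    push(y); e=ee(); print(y,np.round(e,2))
    if e[0]<-149: break
push(-126.8,.1); print(np.round(ee(),2)); edges()
E
```

```text
[-126.68    0.26   25.48]
[-132.05    0.37   25.73]
-138 [-136.91    3.14   26.02]
-141 [-138.43    7.4    26.27]
-144 [-140.45    9.27   26.52]
-147 [-143.04   10.12   26.77]
-150 [-145.81   10.91   27.02]
-153 [-148.73   10.7    27.27]
-156 [-151.62   10.86   27.52]
[-1.2741e+02 -6.0000e-02  2.7960e+01]
top housing-side plate first -59.1 last -34.7; top face first -9.4 last 30.8; top carton first 15.8 last 110.7; top fixed first 107.8 last 136.3; 
scene housing-side plate first -58.5 last -30.3; scene face first -8.3 last 30.5; scene carton first 16.2 last 110.6; scene fixed first 108.0 last 137.2;
```

The jaw is now about 7–8 mm into the spring face, and the push took 10.8 N, which is well past firm (9 N) and below crushing (13 N). I'll stop squeezing, retract and check.

```bash
python3 - <<'E'
from h import *
env.movel([*H,.24],rate=.2); env.pause(.2)
p,w=cloud("scene"); cv2.imwrite("pics/end.png",cv2.resize(p[190:350,320:480,::-1],None,fx=3.5,fy=3.5))
r=w[...,:2]-O; y=r@A*1000; x=r@X*1000; z=w[...,2]*1000
m=(abs(x)<18)&(z>122)&(z<142)&(y>-128)&(y<-70); print("roll y",np.median(y[m]),m.sum())
b=(abs(x)<12)&(z>28)&(z<50)&(y<-156)&(y>-290); print("bar end",np.percentile(y[b],[1,3]))
m=(abs(x)<45)&(z>54)&(z<62)&(y>28)&(y<108); print("carton",rect(w[m]), np.median(x[m]),np.median(z[m])); print(env.sense()["t"])
E
```

```text
roll y -99.35565653791555 113
bar end [-188.48798328 -188.16018243]
carton (array([586.3,  34.2]), array([54.1, 79.8]), -0.193) -4.72338604387004 59.14599282278205
29.2917
```

View pics/end.png

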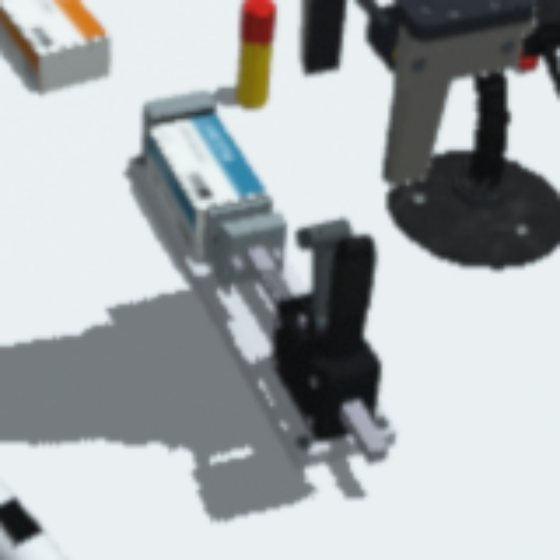

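The picture shows the carton lying flat and straight between the fixed jaw (175,110) and the pressed-in face (235,215). The trigger roll (325,235) stands clear of the handle at rest, and the gripper is clear of everything.

```bash
python3 -c "
from station import workorder; print(workorder.finish_job())"
```

```text
the job is handed in; nothing more can be done
None
```

The smallest carton is clamped flat and lengthwise at an estimated 7 N against the fixed jaw (not measured directly), the trigger is sprung back, the two larger cartons were not touched, and the job was handed in at about 29 s; no verdict came back.

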